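Clip a filter cartridge into a sprung holder

ROBOT

A 7-joint arm with a two-finger parallel gripper is mounted at the origin on the work surface. World frame = base frame: x ahead of the robot, y to its left, z up, the work surface at z = 0. Lengths are in m, angles in rad, forces in N, time in s.
With the tool pointing down it reaches from about 0.425 to 1.025 m from the base axis. Payload 9.4 kg.
Tool frame: the origin (TCP) lies at the very end of the fingers, on their centre line; the grasp point (between the pads) lies 19 mm behind it (arm.hold_point_z is the distance from the TCP to the grasp point, in m); z points along the fingers, y is the line along which they close (so a half turn about z gives the same grasp; the last joint's range is limited). The gripper opens to 93 mm and grips with 3 to 60 N. Pads are 15 mm wide; open, the fingers measure 128 mm over their backs; the gripper's body (75 mm by 188 mm) begins 65 mm behind the grasp point.
Start: joints at [1.052, 0.599, -0.003, 1.599, 0.002, 0.943, -0.08], TCP at [0.31, -0.655, 0.182] pointing down, gripper open.
Joint ranges: [-2.57, 2.57], [-0.35, 1.97], [-1.29, 1.29], [0.11, 2.56], [-1.05, 4.19], [0.11, 1.86], [-2.63, 2.63]. Speed limits (rad/s): [2.22, 2.22, 3.01, 3.01, 3.14, 3.14, 3.14].

INTERFACE

Orientations are given as [roll, pitch, yaw] about the fixed x, y, z axes, in that order (R = Rz(yaw) Ry(pitch) Rx(roll)).
In Python, from bench import sensors, snapshot, calibration, arm, outline_of gives the robot as it stands.
- The arm moves only by the tool jog_arm, never from a script. Its argument "increments" is a list of rows, each an object of numbers: "x", "y", "z": the shift along the world's x, y, z in m; "turn": the turn about the world's z in degrees. In form: [{"x": .., "y": .., "z": .., "turn": ..}, ...]. A call has 1 to 12 rows; each row shifts and turns the commanded pose from where the row before left it; what a row does not reach is not made up. A row lasts 1/12 s, in which the tool goes at most 41.7 mm and 7.16 degrees, less where a joint would pass 70% of its speed; a pose out of reach is approached as far as the arm can. A call is refused whole if a number of a shift passes 0.0417 or a number of a turn 7.16, either way. A call with a gripper value outside its range is refused whole. "grip" is the closure in counts, from 0 (fully open) to 255 (shut), set as the call begins (left out, the last holds). The fingers move at their own pace and stop on an object; "squeeze" is the grip in N (left out, the last holds). Time passes only in rows, so rows that do not move let the fingers close. It gives the time, the measured TCP pose, the force, the opening and the grip force at its end, in the units of the state.
- sensors.get_obs(): the state, without advancing time (a new reading comes with each control period).
- snapshot(name): name is "scene" or "top" or "wrist"; returns (picture, depth): 400x640x3 uint8, red, green, blue; 400x640 float32, m along the optical axis (not along the pixel's ray), 0 where there is no reading.
- calibration(name): a dict with "fx", "fy", "cx", "cy" (pixels), "R" (3x3) and "t" (3): a world point X has camera coordinates R X + t; the wrist camera has in their place "hand_eye" (4x4, takes a point from camera to tool coordinates, whose origin is the TCP and whose axes are the flange's). Camera axes: x right, y down, z forward; pixel columns grow to the right and rows downward; lengths in m; the calibration is good to about 2 mm. A picture is of the moment at which its call begins: read the wrist's pose just before it. calibration takes no time and is no camera call.
- arm.job_done(): hands the job in; it is judged then, once.
Trained networks look in the newest picture that a camera, given by its name, has taken for a name from the list of things; names that differ only in an ending like _2 or _b are one class to them, and where a whole thing is asked for, a point or a joint stands for the part that bears it (a point fixed in the world has none). Each returns a list of dicts, best first, with "p" (0 to 1); they miss things now and then, are a little off and sometimes report something else, mostly with a low value. They report only what shows in the picture. A call takes as long as a camera call. They do not tell look-alikes from the thing itself.
- outline_of(camera, label): "mask" (400x640 bool, what is visible of it) and "box" ([left, top, right, bottom] in pixels, round what is visible of it).
The state is a dict: "time": time; "q": joint angles; "joint_velocities": joint speeds; "joint_efforts": joint torques, N m; "position": TCP position; "tool_rot": TCP orientation; "contact_force": force on the tool from outside, world axes, zero at the start; "moment": the same for the moment, N m; "width": finger opening in m; "grasp_force": force on a finger pad.
Only numpy, scipy, OpenCV 4.12 (cv2) and the standard library are available. Lean on these libraries where they do the work, as an engineer would, in place of code of your own. Each camera call takes 0.05 s, during which the arm holds its last target. There are 200 camera calls.

TASK

Take the long cartridge and load it into the holder: push the sprung carriage back to make room (the cartridge itself can do the pushing), lower it onto the two saddles so that it lies level and is clamped between the carriage and the end stop, and let go. Then swing the hold-down bar across over the cartridge as far as it goes and release it. Leave the short cartridge and the other things on the bench where they are.

Things in the scene. Friction and masses are not known exactly. Their poses are not given: they have to be found in the camera images.
- cartridge: The long cartridge, the part to load: white square-section body 34 x 34 mm, 90 mm long, with a round grey spigot (20 mm diameter, 20 mm long) on the middle of each end; 130 mm long overall along its y axis, both ends alike (either may face the carriage). About 180 g. Lies flat on the bench; origin at the centre of its underside, z up.
- holder: Cartridge holder fixed to the bench: grey base plate 150 x 300 mm, 20 mm high. Origin on the bench under the middle of the cartridge's place, z up; its y axis is the cartridge axis: fixed end stop on the -y side, sprung carriage on the +y side. Middle open down to the base plate.
- seat (a point): Where the origin of the seated cartridge comes: holder x = 0, y = 0, 30 mm above the bench, the cartridge's y axis along the holder's. It rests on two white saddles, 15 mm wide, at y = -35.5 and +35.5 mm. Their cheeks leave 39 mm for the body and flare from 42 mm height to about 58 mm apart at 54 mm height.
- stop_top (a point): Middle of the upper edge of the end stop's face, which meets the cartridge's end: holder y = -65 mm, 60 mm above the bench. The stop is an aluminium block 60 mm wide, 25 mm thick.
- pivot (a point): On the bar's vertical pivot axis, at the top of the bar: holder x = +60, y = -35 mm, 79 mm above the bench.
- carriage (a joint): Travel of the sprung carriage in m: 0 = at rest, its face at holder y = +45 mm (110 mm from the end stop); grows as it is pushed toward +y, at most 0.045. 0.020 with the 130 mm cartridge clamped. The spring pushes back toward the stop with 4.5 N at rest and 150 N/m more, so about 8 N at 0.025.
- carriage_face (a point): Middle of the upper edge of the carriage's flat face that meets the cartridge. The carriage is a white upright block, 56 mm wide, 22 mm thick, from 24 to 104 mm above the bench: much taller than the end stop, so that a level cartridge held above the stop can push against it and be lowered along it.
- bar (a joint): Angle of the hold-down bar in rad: 0 = parked, pointing along the holder's -y from its pivot; grows clockwise seen from above; 1.57 = its end, pointing along the holder's -x across the cartridge. Moves level, stays where it is left (friction about 0.04 N m), underside 67 mm above the bench: 3 mm over a seated cartridge, and blocked by one that is not seated.
- bar_knob (a point): Centre of the top of the bar's upright black knob: 16 mm diameter, from 77 to 113 mm above the bench, 92 mm from the pivot. The aluminium bar below it is 16 mm wide and 10 mm thick.
- short_cartridge: A short cartridge of the same section (34 x 34 mm), 86 mm long overall: not wanted, leave it. It may lie in either of the two places. Origin at the centre of its underside.
- beaker: Glass beaker, 68 mm diameter, 85 mm high, bystander. Origin at the centre of its underside.
- bottle: White bottle with an orange cap, 68 mm diameter, 160 mm high, bystander. Origin at the centre of its underside.
- jar: Amber jar, 56 mm diameter, 70 mm high, bystander. Origin at the centre of its underside.
- spatula: Steel spatula, 190 mm long, lying flat, bystander. Origin at its middle, underside.
Things that resemble listed ones, but are neither listed nor needed, are in the scene too. What is shaped like the cartridge but orange or yellow is not meant.

How it is judged:
On the way:
1. the long cartridge lies on both saddles, clamped between the carriage and the end stop (x of cartridge in the frame of holder between -0.006 and 0.006 m and y of cartridge in the frame of holder between -0.005 and 0.004 m and z of cartridge in the frame of holder between 0.026 and 0.0335 m and angle between the y axis of cartridge and the y axis of holder, either way round below 0.08 rad and angle between cartridge's own z axis and vertical below 0.06 rad and value of joint carriage between 0.015 and 0.025 m), for 0.2 s.
At the end, for the whole second after the job is handed in: The long cartridge lies level on both saddles along the holder (underside 26 to 33.5 mm up, tilt < 0.06, yaw < 0.08 rad), within 6 mm across and -5 to +4 mm along of its seat, carriage joint 0.015 to 0.025; bar joint above 1.4 rad; at rest (all of step 1 and value of joint bar above 1.4 rad and linear speed of cartridge below 0.02 m/s and velocity of joint carriage below 0.01 m/s); the robot touches nothing.
It fails at once if the short cartridge is moved by more than 30 mm (distance of short_cartridge from where it was at the start of the episode above 0.03 m).
It fails at once if the beaker is moved by more than 30 mm (distance of beaker from where it was at the start of the episode above 0.03 m).
It fails at once if the bottle is moved by more than 30 mm (distance of bottle from where it was at the start of the episode above 0.03 m).
It fails at once if the jar is moved by more than 30 mm (distance of jar from where it was at the start of the episode above 0.03 m).
It fails at once if the spatula is moved by more than 30 mm (distance of spatula from where it was at the start of the episode above 0.03 m).
It also fails if it takes over 51 s, if anything falls off the work surface, if the arm or the gripper's body presses on something with over 40 N, if the wrist force passes 120 N, or if a joint passes its speed limit or range.

## Working session

There is one attempt and no reset: what is moved stays moved. The work goes in short steps, Python scripts to look and compute and a tool call to move; the robot and the scene stay as the last step left them, time stands still between calls to the robot, and variables do not carry over. Pictures are saved under pics/ and viewed, at most 10 in all, crops included, and the job is handed in when it is done.

Besides the shell and the picture viewer there is one more tool, called after ">>>" as name(argument=value, ...) on one line, values as JSON. jog_arm: Moves the arm, as the interface text tells. Its arguments: {"type":"object","properties":{"increments":{"type":"array"},"grip":{"type":"number"},"squeeze":{"type":"number"}},"required":["increments"]}

```bash
mkdir -p pics
cat > h.py <<'E'
import numpy as np, cv2
from bench import sensors, snapshot, calibration, arm, outline_of
def world(cam,depth,mask=None):
    c=calibration(cam); v,u=np.nonzero((depth>0) if mask is None else (mask&(depth>0)))
    z=depth[v,u]; P=np.c_[(u-c['cx'])/c['fx']*z,(v-c['cy'])/c['fy']*z,z]
    if 'R' in c: return (P-np.array(c['t']))@np.array(c['R']),u,v
    from scipy.spatial.transform import Rotation as Ro
    o=sensors.get_obs(); T=np.array(c['hand_eye']); P=P@T[:3,:3].T+T[:3,3]
    r=np.array(o['tool_rot']); R=r if r.shape==(3,3) else Ro.from_euler('xyz',r).as_matrix()
    return P@R.T+np.array(o['position']),u,v
E
python3 - <<'E'
from h import *
o=sensors.get_obs(); print(o)
for n in ['top','scene']:
    p,d=snapshot(n); cv2.imwrite(f'pics/{n}0.png',p[:,:,::-1]); np.save(n,d)
    for l in ['cartridge','holder','carriage','bar','bar_knob','short_cartridge','stop_top','beaker','bottle','jar','spatula']:
        try:
            for r in outline_of(n,l)[:4]:
                P,u,v=world(n,d,np.array(r['mask'])); 
                print(n,l,round(r['p'],2),r['box'],P.shape[0],np.median(P,0).round(3),np.percentile(P,98,axis=0).round(3),np.percentile(P,2,axis=0).round(3))
        except Exception as e: print(n,l,e)
E
```

```text
{'time': 0.0, 'q': array([ 1.05230875,  0.6001132 , -0.00255257,  1.60010397,  0.00181491,
        0.94287936, -0.07979344]), 'joint_velocities': array([ 1.61844216e-03,  6.93837598e-04,  4.43142817e-04, -5.34126006e-04,
       -5.53176296e-05, -2.43491611e-04,  9.59249740e-05]), 'joint_efforts': array([ 3.71787719e-04, -7.65075374e+01,  1.49778362e+00, -2.52359194e+01,
       -5.23154601e-02,  1.69385865e-02,  1.21950375e-04]), 'position': array([ 0.30973608, -0.65492733,  0.18097773]), 'tool_rot': array([-3.14009786e+00,  1.45199269e-04,  4.41869176e-01]), 'contact_force': array([ 0.35738381, -0.38499735,  0.03250915]), 'moment': array([ 0.02495477, -0.00753106,  0.05119167]), 'grasp_force': 0.0, 'width': 0.09289824473159458}
top cartridge 0.89 [394.3, 223.4, 440.8, 235.8] 472 [ 0.453 -0.235  0.034] [ 0.471 -0.177  0.041] [ 0.435 -0.299  0.003]
top cartridge 0.76 [365.9, 177.5, 397.9, 213.8] 511 [ 0.56  -0.138  0.033] [ 0.614 -0.104  0.04 ] [ 0.511 -0.176 -0.001]
top cartridge 0.69 [454.7, 274.4, 498.1, 283.9] 435 [ 0.303 -0.41   0.034] [ 0.319 -0.355  0.041] [ 0.285 -0.472  0.017]
[... 2651 characters left out ...]
cene stop_top 0.6 [207.4, 153.0, 239.1, 184.3] 333 [ 0.53  -0.411  0.003] [ 0.589 -0.376  0.02 ] [ 0.416 -0.439 -0.004]
scene beaker 0.85 [298.5, 164.2, 316.5, 192.1] 402 [ 0.447 -0.087  0.056] [ 0.466 -0.061  0.085] [ 0.399 -0.122  0.002]
scene bottle 0.56 [443.9, 207.8, 465.7, 255.5] 856 [0.485 0.49  0.083] [0.499 0.519 0.159] [0.414 0.455 0.001]
scene jar 0.9 [232.5, 211.5, 249.1, 239.0] 378 [ 0.768 -0.134  0.045] [ 0.784 -0.117  0.072] [ 0.733 -0.17   0.   ]
scene spatula 0.92 [208.9, 152.8, 241.7, 185.4] 364 [ 0.531 -0.413  0.003] [ 0.592 -0.376  0.02 ] [ 0.413 -0.446 -0.005]
scene spatula 0.24 [311.2, 197.4, 409.4, 263.8] 3134 [0.571 0.215 0.021] [0.627 0.338 0.101] [0.482 0.045 0.007]
```

Run:
```python
import cv2
a=cv2.imread('pics/top0.png'); cv2.imwrite('pics/top1.png',cv2.resize(a[100:300,130:520],None,fx=2.05,fy=2.05,interpolation=cv2.INTER_CUBIC))
```

```text
(no output)
```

View pics/top1.png

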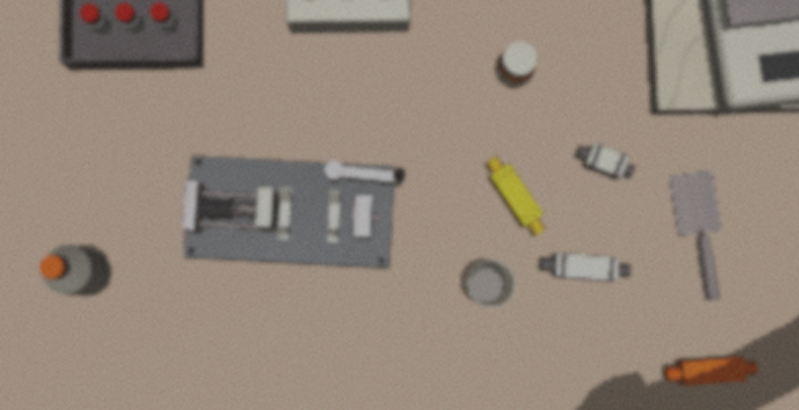

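The top view shows the white long cartridge at crop (585,266), with the short one at (607,160). The yellow and orange ones are decoys. The holder is at (290,210), with its carriage on the left (+y) and the bar parked on the right. Next I'll fit the axes.

Run:
```python
from h import *
d=np.load('top.npy'); P,u,v=world('top',d)
def rect(m,name):
    q=P[m]; r=cv2.minAreaRect((q[:,:2]*1000).astype(np.float32)); print(name,m.sum(),[np.round(x,1) for x in r], 'z',np.median(q[:,2]).round(4))
    return q
x,y,z=P.T
def box(x0,x1,y0,y1,z0,z1): return (x>x0)&(x<x1)&(y>y0)&(y<y1)&(z>z0)&(z<z1)
rect(box(.42,.49,-.32,-.16,.012,.05),'cart')
rect(box(.42,.49,-.32,-.16,.029,.05),'cartbody')
rect(box(.44,.65,.0,.37,.015,.026),'plate')
rect(box(.48,.567,.03,.13,.05,.07),'stop')
rect(box(.48,.6,.18,.26,.095,.115),'carr')
rect(box(.57,.63,.0,.2,.07,.086),'bar')
rect(box(.57,.63,.0,.2,.100,.12),'knob')
rect(box(-.1,1.1,-.8,.8,-.02,.005),'table')
```

```text
cart 458 [array([ 453.5, -238.6]), array([ 45.3, 128.3]), np.float64(3.6)] z 0.034
cartbody 370 [array([ 453.6, -238.8]), array([125.6,  33.7]), np.float64(84.1)] z 0.0348
plate 3306 [array([544.5, 189.2]), array([299.8, 150. ]), np.float64(85.8)] z 0.0206
stop 201 [array([533.9,  93.5]), array([70.1, 64.9]), np.float64(89.1)] z 0.06
carr 159 [array([540.7, 215.8]), array([23., 54.]), np.float64(88.2)] z 0.104
bar 217 [array([586.3,  77.8]), array([111.8,  24.3]), np.float64(79.1)] z 0.0789
knob 26 [array([582.9,  28.9]), array([11.4, 14.5]), np.float64(88.9)] z 0.1139
table 133707 [array([471.9,   0. ]), array([1600.4, 1030.7]), np.float64(90.0)] z 0.0005
```

>>> jog_arm(increments=[{"x":0.012,"y":0.036,"z":0.004,"turn":5},{"x":0.012,"y":0.036,"z":0.004,"turn":5},{"x":0.012,"y":0.036,"z":0.004,"turn":5},{"x":0.012,"y":0.036,"z":0.004,"turn":5},{"x":0.012,"y":0.036,"z":0.004,"turn":5},{"x":0.012,"y":0.036,"z":0.004,"turn":5},{"x":0.012,"y":0.036,"z":0.004,"turn":5},{"x":0.012,"y":0.036,"z":0.004,"turn":5},{"x":0.012,"y":0.036,"z":0.004,"turn":5},{"x":0.012,"y":0.036,"z":0.004,"turn":5},{"x":0.012,"y":0.036,"turn":5},{"x":0.011,"y":0.022,"turn":4}], grip=0, squeeze=40)

```text
$.increments[10]: bad value
```

>>> jog_arm(increments=[{},{},{}])

```text
$.increments[0]: bad value
```

Run:
```python
from h import *
o=sensors.get_obs(); print(o['position'],o['tool_rot'])
p,d=snapshot('wrist'); cv2.imwrite('pics/w0.png',p[:,:,::-1])
P,u,v=world('wrist',d); x,y,z=P.T
print(P.min(0),P.max(0))
for z0 in (.012,.029):
    m=(x>.41)&(x<.5)&(y>-.32)&(y<-.15)&(z>z0)&(z<.05)
    print(m.sum(),cv2.minAreaRect((P[m][:,:2]*1000).astype(np.float32)),np.median(P[m],0))
for r in outline_of('wrist','cartridge'):
    Q,_,_=world('wrist',d,np.array(r['mask'])); Q=Q[Q[:,2]>.01]; print(r['p'],r['box'],cv2.minAreaRect((Q[:,:2]*1000).astype(np.float32)))
```

```text
[ 0.31001907 -0.65539125  0.18182665] [ 3.14154484e+00 -8.29180789e-06  4.41802035e-01]
[-0.06364053 -1.13300688 -0.00353901] [ 0.65336438 -0.22735772  0.34540091]
0 ((0.0, 0.0), (0.0, 0.0), 0.0) [nan nan nan]
0 ((0.0, 0.0), (0.0, 0.0), 0.0) [nan nan nan]
0.71 [75.6, 63.8, 193.5, 127.0] ((298.7486877441406, -412.4852294921875), (34.82269287109375, 130.37692260742188), 2.9847686290740967)
  return _methods._mean(a, axis=axis, dtype=dtype,
  ret = um.true_divide(
```

View pics/w0.png

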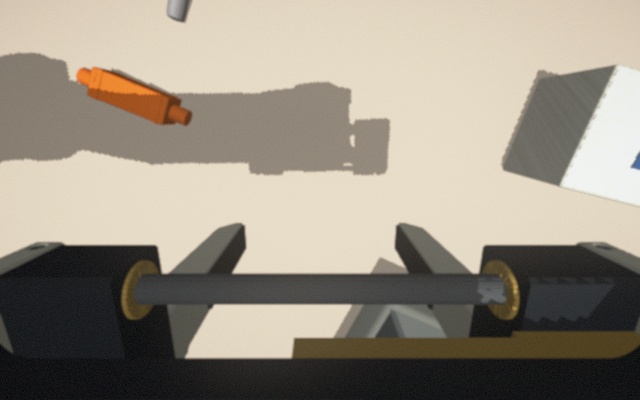

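The picture shows only the orange decoy (130,95) and a white box at right; the camera looks ahead along tool +x. The move was refused because every row needs all its keys. I'll resend it, stopping about 0.12 m short so the cartridge is in view.

>>> jog_arm(increments=[{"x":0.014,"y":0.027,"z":0.004,"turn":5},{"x":0.014,"y":0.027,"z":0.004,"turn":5},{"x":0.014,"y":0.027,"z":0.004,"turn":5},{"x":0.014,"y":0.027,"z":0.004,"turn":5},{"x":0.014,"y":0.027,"z":0.004,"turn":5},{"x":0.014,"y":0.027,"z":0.004,"turn":5},{"x":0.014,"y":0.027,"z":0.004,"turn":5},{"x":0.014,"y":0.027,"z":0.004,"turn":5},{"x":0.014,"y":0.027,"z":0.004,"turn":5},{"x":0.014,"y":0.027,"z":0.004,"turn":7},{"x":0.003,"y":0.015,"z":0,"turn":7},{"x":0,"y":0,"z":0,"turn":0}], grip=0, squeeze=40)

```text
time: 2.3
position: [0.4549, -0.3664, 0.2225]
tool_rot: [3.14, -0.001, 1.484]
contact_force: [-0.4, -0.8, -0.5]
width: 0.0928
grasp_force: 0.0
```

>>> jog_arm(increments=[{"x":0,"y":0,"z":0,"turn":0},{"x":0,"y":0,"z":0,"turn":0}])

```text
time: 2.47
position: [0.4523, -0.3717, 0.2218]
tool_rot: [-3.141, 0.001, 1.467]
contact_force: [-0.5, 0.3, -1.3]
width: 0.0928
grasp_force: 0.0
```

Run:
```python
from h import *
o=sensors.get_obs(); print(o['position'],o['tool_rot'])
p,d=snapshot('wrist'); cv2.imwrite('pics/w1.png',p[:,:,::-1])
P,u,v=world('wrist',d); x,y,z=P.T
for z0 in (.012,.03):
    m=(x>.41)&(x<.5)&(y>-.32)&(y<-.15)&(z>z0)&(z<.05)
    print(m.sum(),cv2.minAreaRect((P[m][:,:2]*1000).astype(np.float32)))
for r in outline_of('wrist','cartridge'):
    Q,_,_=world('wrist',d,np.array(r['mask'])); Q=Q[Q[:,2]>.01]; print(r['p'],r['box'],cv2.minAreaRect((Q[:,:2]*1000).astype(np.float32)))
```

```text
[ 0.45232348 -0.37165607  0.22179453] [-3.14131487e+00  6.99744493e-04  1.46743328e+00]
2554 ((453.3944091796875, -229.35797119140625), (146.5199432373047, 50.5894660949707), 72.09703063964844)
2066 ((450.3319396972656, -237.3749542236328), (90.49687957763672, 33.4412841796875), 84.14159393310547)
0.93 [292.9, 8.6, 321.4, 120.2] ((450.3274841308594, -237.01693725585938), (129.0018310546875, 33.502803802490234), 84.21731567382812)
0.77 [199.3, 163.8, 240.2, 233.4] ((334.79449462890625, -399.2585144042969), (97.11100769042969, 114.04256439208984), 84.38652801513672)
0.66 [342.1, 0.0, 382.5, 17.0] ((523.4497680664062, -173.99293518066406), (16.772340774536133, 49.03605270385742), 89.1690902709961)
```

View pics/w1.png

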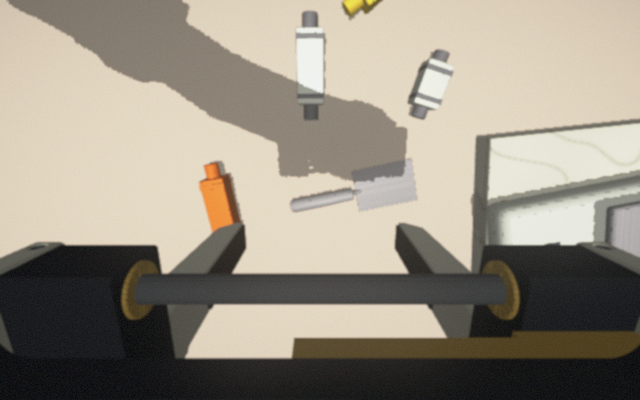

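The white long cartridge lies at px (310,65), the short one at (432,85) and the spatula at (355,190). The centre is (0.450, −0.237) with axis at 84.2°, and the tool is already aligned with it.

>>> jog_arm(increments=[{"x":0,"y":0.035,"z":0,"turn":0},{"x":0,"y":0.035,"z":0,"turn":0},{"x":-0.002,"y":0.035,"z":0,"turn":0},{"x":0,"y":0.0295,"z":0,"turn":0},{"x":0,"y":0,"z":-0.036,"turn":0},{"x":0,"y":0,"z":-0.036,"turn":0},{"x":0,"y":0,"z":-0.036,"turn":0},{"x":0,"y":0,"z":-0.036,"turn":0},{"x":0,"y":0,"z":-0.03,"turn":0},{"x":0,"y":0,"z":-0.02,"turn":0},{"x":0,"y":0,"z":-0.012,"turn":0},{"x":0,"y":0,"z":-0.005,"turn":0}])

```text
time: 3.57
position: [0.4499, -0.2364, 0.0086]
tool_rot: [-3.139, -0.0, 1.469]
contact_force: [0.1, -0.2, 0.1]
width: 0.0931
grasp_force: 0.0
```

>>> jog_arm(increments=[{"x":0,"y":0,"z":0,"turn":0},{"x":0,"y":0,"z":0,"turn":0},{"x":0,"y":0,"z":0,"turn":0}])

```text
time: 3.82
position: [0.4514, -0.2365, 0.0117]
tool_rot: [3.14, 0.001, 1.471]
contact_force: [-0.8, -0.4, 0.1]
width: 0.0929
grasp_force: 0.0
```

>>> jog_arm(increments=[{"x":0,"y":0,"z":-0.005,"turn":0},{"x":0,"y":0,"z":0,"turn":0}])

```text
time: 3.98
position: [0.4513, -0.2362, 0.0061]
tool_rot: [3.14, 0.0, 1.471]
contact_force: [-0.0, -0.5, -0.1]
width: 0.0931
grasp_force: 0.0
```

>>> jog_arm(increments=[{"x":0,"y":0,"z":0,"turn":0},{"x":0,"y":0,"z":0,"turn":0},{"x":0,"y":0,"z":0,"turn":0},{"x":0,"y":0,"z":0,"turn":0},{"x":0,"y":0,"z":0,"turn":0},{"x":0,"y":0,"z":0,"turn":0},{"x":0,"y":0,"z":0,"turn":0},{"x":0,"y":0,"z":0,"turn":0}], grip=255, squeeze=45)

```text
time: 4.65
position: [0.451, -0.2359, 0.0058]
tool_rot: [-3.142, 0.0, 1.472]
contact_force: [-0.0, -0.2, 0.4]
width: 0.0446
grasp_force: 0.0
```

>>> jog_arm(increments=[{"x":0,"y":0,"z":0,"turn":0},{"x":0,"y":0,"z":0,"turn":0},{"x":0,"y":0,"z":0,"turn":0},{"x":0,"y":0,"z":0,"turn":0},{"x":0,"y":0,"z":0,"turn":0},{"x":0,"y":0,"z":0,"turn":0}])

```text
time: 5.15
position: [0.451, -0.2359, 0.0058]
tool_rot: [-3.142, 0.0, 1.472]
contact_force: [0.5, -0.3, 0.8]
width: 0.0044
grasp_force: 0.0
```

>>> jog_arm(increments=[{"x":0,"y":0,"z":0.02,"turn":0},{"x":0,"y":0,"z":0.035,"turn":0},{"x":0,"y":0,"z":0.035,"turn":0},{"x":0,"y":0,"z":0.035,"turn":0},{"x":0,"y":0,"z":0.035,"turn":0},{"x":0,"y":0,"z":0.02,"turn":0},{"x":0,"y":0,"z":0,"turn":0},{"x":0,"y":0,"z":0,"turn":0}])

```text
time: 5.82
position: [0.4513, -0.2363, 0.1869]
tool_rot: [3.139, 0.001, 1.471]
contact_force: [-0.4, -0.4, -0.3]
width: 0.0003
grasp_force: 0.0
```

Run:
```python
from h import *
o=sensors.get_obs(); print(o['position'],o['tool_rot'])
p,d=snapshot('wrist'); p2,d2=snapshot('scene')
cv2.imwrite('pics/w2.png',np.vstack([p[:,:,::-1][:, 60:580],cv2.resize(p2[130:230,200:330,::-1],(520,400))])[::1] if 0 else np.hstack([cv2.resize(p[:,:,::-1],(400,250)),cv2.resize(p2[130:230,190:350,::-1],(400,250))]))
pt,dt=snapshot('top')
for n,dd in(('wrist',d),('scene',d2),('top',dt)):
  for r in outline_of(n,'cartridge'):
    Q,_,_=world(n,dd,np.array(r['mask'])); Q=Q[Q[:,2]>.01]; print(n,r['p'],r['box'],cv2.minAreaRect((Q[:,:2]*1000).astype(np.float32)),np.median(Q,0))
```

```text
[ 0.45133258 -0.23633445  0.18686023] [3.13920781e+00 1.28374895e-03 1.47110115e+00]
wrist 0.92 [354.3, 46.1, 453.0, 127.0] ((555.7759399414062, -138.38009643554688), (129.74609375, 34.553009033203125), 31.969078063964844) [ 0.55580545 -0.13798552  0.0310303 ]
wrist 0.75 [306.9, 126.1, 334.8, 224.0] ((449.219970703125, -236.35621643066406), (129.67176818847656, 33.73225021362305), 84.81355285644531) [ 0.44930258 -0.23122232  0.03133799]
scene 0.53 [269.7, 186.5, 279.1, 209.3] ((565.3209228515625, -136.96234130859375), (134.669189453125, 32.31024169921875), 34.092201232910156) [ 0.57812647 -0.12891319  0.03127371]
scene 0.52 [252.6, 167.0, 285.2, 183.5] ((460.49139404296875, -234.42770385742188), (132.73423767089844, 47.332481384277344), 86.7751693725586) [ 0.46443198 -0.22801624  0.02881572]
scene 0.51 [245.2, 138.3, 272.4, 151.9] ((309.1534118652344, -410.7156982421875), (47.53101348876953, 136.1282501220703), 0.9877653121948242) [ 0.3127859  -0.40310242  0.02828041]
top 0.79 [368.9, 178.6, 396.3, 214.5] ((561.0714721679688, -140.7994384765625), (125.14134979248047, 35.517738342285156), 33.03597640991211) [ 0.56045882 -0.14012165  0.03409078]
top 0.62 [455.5, 279.0, 463.7, 283.7] ((296.91583251953125, -359.94647216796875), (27.64193344116211, 21.778118133544922), 6.906827449798584) [ 0.29893672 -0.36152037  0.0254438 ]
top 0.52 [394.2, 221.8, 426.5, 235.1] ((452.6654357910156, -219.228515625), (46.14568328857422, 89.581787109375), 5.741719722747803) [ 0.45479824 -0.22125175  0.03441447]
```

View pics/w2.png

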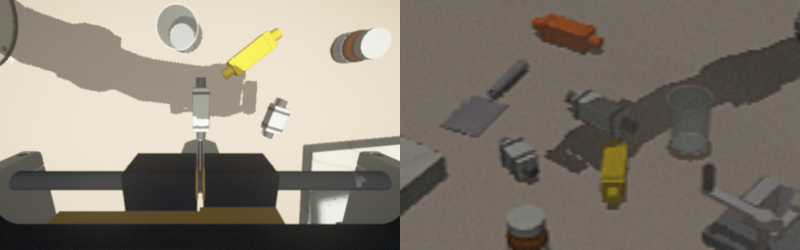

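The wrist view shows the cartridge unmoved at (201,110), with the fingers closed on nothing. I'll check the TCP position against the hand-eye calibration.

Run:
```python
from h import *
c=calibration('wrist'); T=np.array(c['hand_eye']); print(T.round(4),c['fx'],c['cx'],c['cy'])
p,d=snapshot('wrist')
i=np.linalg.inv(T); q=i[:3,3]; print('tcp cam',q,c['fx']*q[0]/q[2]+c['cx'],c['fy']*q[1]/q[2]+c['cy'])
P,u,v=world('wrist',d); o=sensors.get_obs(); L=P-o['position']
m=(abs(u-320)<8)&(v>200)&(v<320)
for vv in range(200,310,8):
    k=(abs(u-320)<3)&(v==vv); print(vv,np.median(L[k],0).round(3),np.median(P[k],0).round(3))
n='scene'
p,d=snapshot('top'); P,u,v=world('top',d); x,y,z=P.T
m=(abs(x-.45)<.03)&(abs(y+.236)<.15)&(z>.16)&(z<.24)
print(P[m][:,:].min(0),P[m].max(0),m.sum())
p,d=snapshot('scene'); P,u,v=world('scene',d); x,y,z=P.T
m=(abs(x-.45)<.08)&(abs(y+.236)<.2)&(z>.1)&(z<.24)
k=P[m]; k=k[k[:,2].argsort()][:40:3]; print(k.round(3),m.sum())
```

```text
[[-3.000e-04 -9.663e-01 -2.575e-01  7.140e-02]
 [ 1.000e+00 -0.000e+00 -8.000e-04 -1.200e-03]
 [ 8.000e-04 -2.575e-01  9.663e-01 -2.026e-01]
 [ 0.000e+00  0.000e+00  0.000e+00  1.000e+00]] 287.3704302672184 319.9982639300007 194.18890102493452
tcp cam [0.0014142  0.01677976 0.21418781] 321.8956622974888 216.70188034038586
200 [-0.005 -0.03  -0.151] [ 0.446 -0.266  0.034]
208 [-0.006 -0.041 -0.151] [ 0.445 -0.276  0.034]
216 [-0.007 -0.054 -0.158] [ 0.443 -0.29   0.027]
224 [-0.008 -0.066 -0.159] [ 0.442 -0.301  0.026]
232 [-0.001  0.008  0.048] [ 0.45  -0.228  0.233]
240 [-0.001  0.008  0.059] [ 0.45  -0.228  0.244]
248 [-0.001  0.008  0.069] [ 0.45  -0.228  0.254]
256 [-0.     0.008  0.078] [ 0.45  -0.228  0.263]
264 [-0.001  0.008  0.086] [ 0.45  -0.228  0.27 ]
272 [-0.001  0.008  0.093] [ 0.45  -0.228  0.278]
280 [0.002 0.03  0.136] [ 0.452 -0.206  0.32 ]
288 [0.002 0.029 0.138] [ 0.452 -0.206  0.323]
296 [0.002 0.027 0.138] [ 0.452 -0.209  0.323]
304 [0.001 0.024 0.138] [ 0.452 -0.211  0.322]Traceback (most recent call last):
  File "<stdin>", line 12, in <module>
    return umr_minimum(a, axis, None, out, keepdims, initial, where)
ValueError: zero-size array to reduction operation minimum which has no identity
```

Run:
```python
from h import *
p,d=snapshot('wrist'); P,u,v=world('wrist',d); o=sensors.get_obs(); L=P-o['position']
for vv in range(222,234,2):
    k=(abs(u-320)<14)&(v==vv)&(d[v,u]<.25); print(vv,u[k].min() if k.any() else 0,u[k].max() if k.any() else 0,k.sum(),np.median(L[k],0).round(3) if k.any() else '')
p,d=snapshot('scene'); P,u,v=world('scene',d); x,y,z=P.T
m=(abs(x-.45)<.12)&(abs(y+.236)<.2)&(z>.1)&(z<.35)
k=P[m]; print(m.sum()); s=k[:,2].argsort()
for a in s[::max(1,len(s)//25)]: print(k[a].round(3),u[m][a],v[m][a])
c=calibration('scene'); R=np.array(c['R']);t=np.array(c['t'])
for dz in(0,.045):
    X=R@(o['position']+[0,0,dz])+t; print('proj',dz,c['fx']*X[0]/X[2]+c['cx'],c['fy']*X[1]/X[2]+c['cy'])
cv2.imwrite('pics/s3.png',cv2.resize(p[60:210,180:380,::-1],None,fx=3.5,fy=3.5,interpolation=cv2.INTER_CUBIC))
```

```text
222 0 0 0 
224 307 332 20 [-0.001  0.009  0.039]
226 307 333 26 [-0.     0.009  0.042]
228 307 333 26 [-0.     0.009  0.045]
230 307 333 27 [-0.001  0.009  0.049]
232 307 333 27 [-0.001  0.009  0.052]
921
[ 0.446 -0.23   0.219] 271 128
[ 0.468 -0.235  0.241] 266 125
[ 0.464 -0.233  0.256] 267 121
[ 0.459 -0.223  0.272] 270 117
[ 0.446 -0.227  0.284] 271 112
[ 0.541 -0.212  0.308] 258 119
[ 0.463 -0.202  0.311] 274 109
[ 0.394 -0.202  0.314] 285 100
[ 0.469 -0.202  0.318] 273 108
[ 0.485 -0.207  0.32 ] 269 109
[ 0.51  -0.214  0.322] 263 111
[ 0.482 -0.2    0.324] 271 108
[ 0.542 -0.235  0.327] 252 112
[ 0.486 -0.201  0.33 ] 270 107
[ 0.478 -0.219  0.332] 267 104
[ 0.544 -0.249  0.335] 248 109
[ 0.539 -0.269  0.338] 244 106
[ 0.439 -0.208  0.341] 276 98
[ 0.498 -0.216  0.342] 264 104
[ 0.548 -0.213  0.344] 256 110
[ 0.517 -0.235  0.345] 256 104
[ 0.492 -0.258  0.346] 255 99
[ 0.529 -0.21   0.347] 260 107
[ 0.48  -0.221  0.348] 266 100
[ 0.387 -0.206  0.349] 285 90
[ 0.55  -0.223  0.35 ] 253 108
proj 0 269.4445195400137 136.21999300735155
proj 0.045 268.90486903453655 125.38612523989345
```

View pics/s3.png

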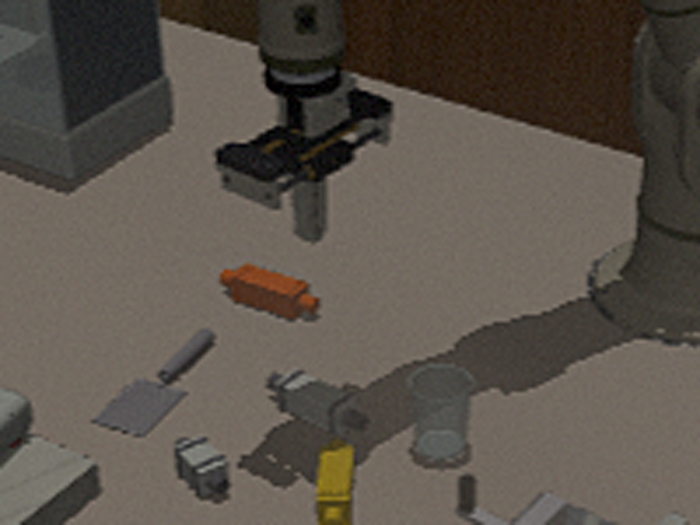

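Both cameras agree that the real fingertips sit about 36 mm above the reported TCP: lowest finger point 0.219 from the scene camera, 0.187 reported. The fingers therefore closed above the cartridge. I'll redo the grasp with that offset and check for contact as it goes down.

>>> jog_arm(increments=[{"x":0,"y":0,"z":-0.01,"turn":0},{"x":0,"y":0,"z":0,"turn":0},{"x":0,"y":0,"z":0,"turn":0},{"x":-0.001,"y":0,"z":0,"turn":0},{"x":0,"y":0,"z":-0.01,"turn":0},{"x":0,"y":0,"z":-0.02,"turn":0},{"x":0,"y":0,"z":-0.02,"turn":0},{"x":0,"y":0,"z":-0.02,"turn":0},{"x":0,"y":0,"z":-0.02,"turn":0},{"x":0,"y":0,"z":-0.02,"turn":0},{"x":0,"y":0,"z":-0.02,"turn":0},{"x":0,"y":0,"z":0,"turn":0}], grip=0)

```text
time: 7.32
position: [0.4483, -0.235, 0.0426]
tool_rot: [-3.137, -0.002, 1.472]
contact_force: [-1.5, -0.3, 0.2]
width: 0.0761
grasp_force: 0.0
```

>>> jog_arm(increments=[{"x":0,"y":0,"z":-0.02,"turn":0},{"x":0,"y":0,"z":-0.02,"turn":0},{"x":0,"y":0,"z":-0.01,"turn":0},{"x":0,"y":0,"z":-0.005,"turn":0},{"x":0,"y":0,"z":0,"turn":0},{"x":0,"y":0,"z":0,"turn":0}])

```text
time: 7.82
position: [0.4502, -0.2359, -0.0087]
tool_rot: [3.141, 0.0, 1.472]
contact_force: [-1.1, 0.0, 0.8]
width: 0.0931
grasp_force: 0.0
```

Run:
```python
from h import *
print(arm.hold_point_z)
o=sensors.get_obs(); print(o['position'],o['width'],o['contact_force'])
```

```text
0.0188
[ 0.45016455 -0.23590884 -0.00866274] 0.09308349975564036 [-1.11013414  0.04931727  0.79742714]
```

>>> jog_arm(increments=[{"x":0,"y":0,"z":-0.008,"turn":0},{"x":0,"y":0,"z":-0.007,"turn":0},{"x":0,"y":0,"z":-0.005,"turn":0},{"x":0,"y":0,"z":0,"turn":0}])

```text
time: 8.15
position: [0.4496, -0.2357, -0.03]
tool_rot: [-3.141, -0.0, 1.472]
contact_force: [-0.5, -0.4, 0.0]
width: 0.0926
grasp_force: 0.0
```

>>> jog_arm(increments=[{"x":0,"y":0,"z":0,"turn":0},{"x":0,"y":0,"z":0,"turn":0},{"x":0,"y":0,"z":0,"turn":0},{"x":0,"y":0,"z":0,"turn":0},{"x":0,"y":0,"z":0,"turn":0},{"x":0,"y":0,"z":0,"turn":0},{"x":0,"y":0,"z":0,"turn":0},{"x":0,"y":0,"z":0,"turn":0},{"x":0,"y":0,"z":0,"turn":0},{"x":0,"y":0,"z":0,"turn":0},{"x":0,"y":0,"z":0,"turn":0}], grip=255)

```text
time: 9.07
position: [0.4503, -0.2359, -0.0291]
tool_rot: [3.141, 0.0, 1.472]
contact_force: [0.9, -0.9, -0.1]
width: 0.0336
grasp_force: 45.0
```

Gripped: width 33.6 mm at 45 N. Next: lift, carry towards the holder and look.

>>> jog_arm(increments=[{"x":0,"y":0,"z":0.02,"turn":0},{"x":0,"y":0,"z":0.035,"turn":0},{"x":0,"y":0,"z":0.035,"turn":0},{"x":0,"y":0,"z":0.035,"turn":0},{"x":0,"y":0,"z":0.035,"turn":0},{"x":0.01,"y":0.03,"z":0.03,"turn":1.5},{"x":0.01,"y":0.03,"z":0.02,"turn":0},{"x":0.012,"y":0.035,"z":0.01,"turn":0},{"x":0.012,"y":0.035,"z":0,"turn":0},{"x":0.012,"y":0.035,"z":0,"turn":0},{"x":0.012,"y":0.03,"z":0,"turn":0},{"x":0.012,"y":0.025,"z":0,"turn":0}])

```text
time: 10.07
position: [0.5291, -0.0147, 0.1894]
tool_rot: [-3.141, -0.0, 1.499]
contact_force: [0.9, -0.8, -1.9]
width: 0.0338
grasp_force: 45.0
```

>>> jog_arm(increments=[{"x":0,"y":0.016,"z":0,"turn":0},{"x":0,"y":0,"z":0,"turn":0},{"x":0,"y":0,"z":0,"turn":0},{"x":0,"y":0,"z":0,"turn":0}])

```text
time: 10.4
position: [0.5288, -0.0023, 0.1891]
tool_rot: [-3.14, 0.001, 1.497]
contact_force: [-1.0, -0.2, -2.6]
width: 0.0336
grasp_force: 45.0
```

Run:
```python
from h import *
o=sensors.get_obs(); print(o['position'],o['tool_rot'],o['width'])
p,d=snapshot('wrist'); cv2.imwrite('pics/w4.png',p[:,:,::-1])
P,u,v=world('wrist',d); x,y,z=P.T; np.savez('w4.npz',P=P,u=u,v=v,p=p,pos=o['position'])
def box(x0,x1,y0,y1,z0,z1): return (x>x0)&(x<x1)&(y>y0)&(y<y1)&(z>z0)&(z<z1)
def rect(m,n):
    q=P[m]; print(n,m.sum(),[np.round(a,1) for a in cv2.minAreaRect((q[:,:2]*1000).astype(np.float32))] if len(q) else '',np.median(q[:,2]))
rect(box(.44,.65,.0,.37,.014,.026),'plate')
rect(box(.48,.572,.03,.13,.056,.068),'stop')
rect(box(.48,.6,.18,.26,.099,.112),'carr')
rect(box(.57,.63,.0,.2,.073,.086),'bar')
rect(box(.57,.63,.0,.2,.108,.12),'knob')
rect(box(.48,.572,.10,.19,.048,.059),'saddle1')
rect(box(.3,.7,-.2,.2,.13,.30),'held')
```

```text
[ 0.52876725 -0.00228851  0.18909539] [-3.14031867e+00  9.50145053e-04  1.49711475e+00] 0.033649113383273206
plate 12520 [array([536.9, 120.2]), array([156.9, 150.2]), np.float64(85.7)] 0.02000830955788073
stop 1241 [array([530.6, 100.6]), array([56. , 60.3]), np.float64(85.7)] 0.0599316067707851
carr 0  nan
bar 1762 [array([589. ,  79.4]), array([111. ,  25.5]), np.float64(85.7)] 0.07820996878817013
knob 206 [array([580.8,  31. ]), array([15.1, 15. ]), np.float64(32.9)] 0.11262790377938692
saddle1 263 [array([532.5, 125.9]), array([15.1, 65.7]), np.float64(85.8)] 0.05262124840082194
held 12854 [array([530. ,  -2.4]), array([ 61.4, 128.3]), np.float64(11.5)] 0.2521008331466518
  return _methods._mean(a, axis=axis, dtype=dtype,
  ret = ret.dtype.type(ret / rcount)
```

View pics/w4.png

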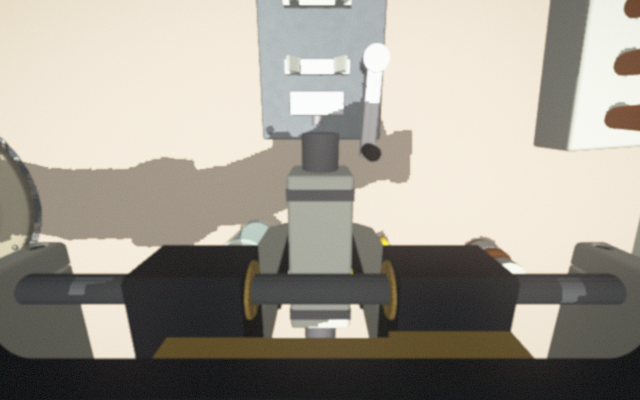

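The wrist view shows the stop at (317,103), the saddle at (317,66), and the bar from the pivot (375,57) to the knob (371,152). The held cartridge is at (320,240), straight. I'll measure the cross offsets in the holder's axes.

Run:
```python
import numpy as np
D=np.load('w4.npz'); P=D['P']; pos=D['pos']
a=np.radians(-4.25); ex=np.array([np.cos(a),np.sin(a)]); ey=np.array([-np.sin(a),np.cos(a)])
O=np.array([.536,.1615]); X=(P[:,:2]-O)@ex*1000; Y=(P[:,:2]-O)@ey*1000; Z=P[:,2]*1000
def ext(n,m):
    print(n,m.sum(),'x',np.percentile(X[m],[.5,50,99.5]).round(1),'mid',round(np.percentile(X[m],[1,99]).mean(),1),'y',np.percentile(Y[m],[1,50,99]).round(1),'z',np.median(Z[m]).round(1))
ext('stop',(abs(X)<45)&(Y>-100)&(Y<-55)&(Z>57)&(Z<63))
for s in(-35,35): ext('saddle',(abs(X)<45)&(abs(Y-s)<14)&(Z>50)&(Z<58))
ext('saddle low',(abs(X)<45)&(abs(Y+35)<14)&(Z>27)&(Z<33))
ext('plate',(abs(X)<110)&(abs(Y)<150)&(Z>17)&(Z<23))
ext('knob',(abs(X-60)<25)&(Y<-100)&(Z>109)&(Z<118))
ext('pivot',(abs(X-60)<25)&(Y>-60)&(Z>75)&(Z<95))
T=(pos[:2]-O); print('tcp',T@ex*1000,T@ey*1000)
z0=pos[2]*1000+29
ext('held body',(abs(Z-z0-34)<5)&(abs(X-T@ex*1000)<25)&(Y>T@ey*1000+12)&(Y<T@ey*1000+80))
ext('held spigot',(abs(Z-z0-27)<3)&(abs(X-T@ex*1000)<14)&(Y>T@ey*1000+47)&(Y<T@ey*1000+80))
```

```text
stop 1239 x [-30.6  -0.9  28.9] mid -0.6 y [-89.1 -77.4 -65.8] z 59.9
saddle 215 x [-33.7 -26.   32. ] mid -0.9 y [-43.  -35.7 -28.4] z 53.1Traceback (most recent call last):
  File "<stdin>", line 8, in <module>
  File "<stdin>", line 6, in ext
    return _quantile_unchecked(
        a, q, axis, out, overwrite_input, method, keepdims, weights)
    return _ureduce(a,
                    func=_quantile_ureduce_func,
    ...<5 lines>...
                    overwrite_input=overwrite_input,
                    method=method)
    r = func(a, **kwargs)
    result = _quantile(arr,
                       quantiles=q,
    ...<2 lines>...
                       out=out,
                       weights=wgt)
    slices_having_nans = np.isnan(arr[-1, ...])
                                  ~~~^^^^^^^^^
IndexError: index -1 is out of bounds for axis 0 with size 0
```

>>> jog_arm(increments=[{"x":0.001,"y":0.03,"z":0,"turn":0},{"x":0.001,"y":0.03,"z":0,"turn":0},{"x":0.001,"y":0.03,"z":0,"turn":0},{"x":0,"y":0.029,"z":0,"turn":0},{"x":0,"y":0,"z":-0.025,"turn":0},{"x":0,"y":0,"z":-0.03,"turn":0},{"x":0,"y":0,"z":-0.03,"turn":0},{"x":0,"y":0,"z":-0.025,"turn":0},{"x":0,"y":0,"z":-0.015,"turn":0},{"x":0,"y":0,"z":-0.01,"turn":0},{"x":0,"y":0,"z":0,"turn":0},{"x":0,"y":0,"z":0,"turn":0}])

```text
time: 11.45
position: [0.5327, 0.1171, 0.0546]
tool_rot: [-3.141, 0.0, 1.497]
contact_force: [-0.3, 0.3, -1.6]
width: 0.0334
grasp_force: 45.0
```

>>> jog_arm(increments=[{"x":0,"y":0,"z":-0.008,"turn":0},{"x":0,"y":0,"z":-0.007,"turn":0},{"x":0,"y":0,"z":0,"turn":0},{"x":0,"y":0,"z":0,"turn":0}])

```text
time: 11.78
position: [0.5325, 0.1177, 0.0395]
tool_rot: [-3.141, 0.0, 1.498]
contact_force: [-0.9, 0.1, -3.2]
width: 0.0335
grasp_force: 45.0
```

>>> jog_arm(increments=[{"x":0.0005,"y":0.01,"z":0,"turn":0},{"x":0.0005,"y":0.01,"z":0,"turn":0},{"x":0.0005,"y":0.008,"z":0,"turn":0},{"x":0.0005,"y":0.007,"z":0,"turn":0},{"x":0.0005,"y":0.007,"z":0,"turn":0},{"x":0.0005,"y":0.0055,"z":0,"turn":0},{"x":0,"y":0,"z":0,"turn":0},{"x":0,"y":0,"z":0,"turn":0},{"x":0,"y":0,"z":0,"turn":0}])

```text
time: 12.53
position: [0.5355, 0.1642, 0.0397]
tool_rot: [-3.141, 0.003, 1.497]
contact_force: [-0.0, -7.9, 1.8]
width: 0.0336
grasp_force: 45.0
```

Run:
```python
from h import *
o=sensors.get_obs(); pos=o['position']; print(pos,o['tool_rot'],o['contact_force'],o['moment'])
a=np.radians(-4.25); ex=np.array([np.cos(a),np.sin(a)]); ey=np.array([-np.sin(a),np.cos(a)])
O=np.array([.5352,.1617]); print('tcp',(pos[:2]-O)@ex,(pos[:2]-O)@ey)
for n in('top','wrist'):
    p,d=snapshot(n); P,u,v=world(n,d); X=(P[:,:2]-O)@ex*1000; Y=(P[:,:2]-O)@ey*1000; Z=P[:,2]*1000
    m=(abs(X)<45)&(Y>30)&(Y<120)&(abs(Z-104)<5); print(n,m.sum(),np.percentile(Y[m],[2,50,98]) if m.any() else '')
    m=(abs(X)<20)&(Y>-90)&(Y<80)&(abs(Z-102)<5)&(Y<60); print(m.sum(),np.percentile(X[m],[2,50,98]) if m.any() else '',np.percentile(Y[m],[2,98]) if m.any() else '')
    cv2.imwrite('pics/%s5.png'%n,p[:,:,::-1])
```

```text
[0.53546279 0.16415155 0.03968274] [-3.14134929e+00  2.56934160e-03  1.49706639e+00] [-0.03907237 -7.91253804  1.77428936] [-1.44217863 -0.16557588 -0.01625591]
tcp 8.038789810925618e-05 0.002464284249089085
top 9 [74.97015109 80.54538093 82.97899828]
0  
wrist 7800 [31.25779506 72.85793607 86.99736089]
7999 [-18.14044753  -1.74435154  15.17223989] [-40.80025581  45.69183966]
```

View pics/wrist5.png

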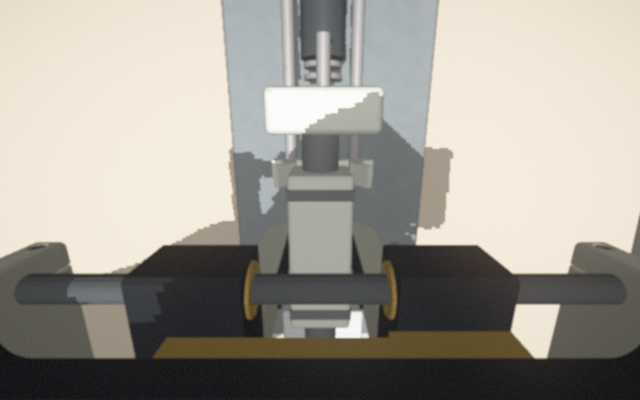

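The carriage (324,110) is pushed back by the spigot, and 7.9 N puts its travel at about 23 mm. The cartridge sits about 1.5 mm left of the carriage centre, so I'll shift +x 1 mm and +y 1 mm, then lower.

>>> jog_arm(increments=[{"x":0.0012,"y":0.001,"z":0,"turn":0},{"x":0,"y":0,"z":-0.006,"turn":0},{"x":0,"y":0,"z":-0.006,"turn":0},{"x":0,"y":0,"z":-0.006,"turn":0},{"x":0,"y":0,"z":-0.005,"turn":0},{"x":0,"y":0,"z":0,"turn":0},{"x":0,"y":0,"z":0,"turn":0}])

```text
time: 13.22
position: [0.536, 0.1645, 0.0159]
tool_rot: [-3.14, 0.004, 1.497]
contact_force: [1.3, -7.9, -5.3]
width: 0.0337
grasp_force: 45.0
```

>>> jog_arm(increments=[{"x":0,"y":0,"z":-0.004,"turn":0},{"x":0,"y":0,"z":-0.004,"turn":0},{"x":0,"y":0,"z":-0.003,"turn":0},{"x":0,"y":0,"z":0,"turn":0},{"x":0,"y":0,"z":0,"turn":0}])

```text
time: 13.63
position: [0.5361, 0.1646, 0.0052]
tool_rot: [-3.14, 0.003, 1.497]
contact_force: [1.1, -6.8, -3.1]
width: 0.0336
grasp_force: 45.0
```

>>> jog_arm(increments=[{"x":0,"y":0,"z":-0.002,"turn":0},{"x":0,"y":0,"z":-0.001,"turn":0},{"x":0,"y":0,"z":0,"turn":0},{"x":0,"y":0,"z":0,"turn":0}])

```text
time: 13.97
position: [0.5363, 0.1646, 0.0024]
tool_rot: [-3.141, 0.003, 1.497]
contact_force: [0.1, -8.2, 0.1]
width: 0.0337
grasp_force: 45.0
```

>>> jog_arm(increments=[{"x":0,"y":-0.001,"z":-0.001,"turn":0},{"x":0,"y":-0.001,"z":0,"turn":0},{"x":0,"y":0,"z":0,"turn":0},{"x":0,"y":0,"z":0,"turn":0}])

```text
time: 14.3
position: [0.5362, 0.1632, 0.0015]
tool_rot: [-3.141, 0.003, 1.497]
contact_force: [-1.3, -5.8, -0.4]
width: 0.0336
grasp_force: 45.0
```

>>> jog_arm(increments=[{"x":0,"y":0,"z":0,"turn":0},{"x":0,"y":0,"z":0,"turn":0},{"x":0,"y":0,"z":0,"turn":0},{"x":0,"y":0,"z":0,"turn":0},{"x":0,"y":0,"z":0,"turn":0},{"x":0,"y":0,"z":0,"turn":0}], grip=90)

```text
time: 14.8
position: [0.5368, 0.1646, 0.0016]
tool_rot: [3.141, -0.0, 1.498]
contact_force: [0.7, 0.9, 1.0]
width: 0.0597
grasp_force: 0.0
```

>>> jog_arm(increments=[{"x":0,"y":0,"z":0.01,"turn":0},{"x":0,"y":0,"z":0.02,"turn":0},{"x":0,"y":0,"z":0.03,"turn":0},{"x":0,"y":0,"z":0.04,"turn":0},{"x":0,"y":0,"z":0.04,"turn":0},{"x":0,"y":-0.03,"z":0.04,"turn":0},{"x":0,"y":-0.04,"z":0.01,"turn":0},{"x":0,"y":-0.04,"z":0,"turn":0},{"x":0,"y":-0.03,"z":0,"turn":0},{"x":0,"y":0,"z":0,"turn":0},{"x":0,"y":0,"z":0,"turn":0}])

```text
time: 15.72
position: [0.5366, 0.0273, 0.1856]
tool_rot: [3.141, 0.0, 1.494]
contact_force: [-0.5, 0.8, -0.0]
width: 0.0601
grasp_force: 0.0
```

```bash
cat > look.py <<'E'
from h import *
import sys
o=sensors.get_obs(); pos=o['position']; print(pos,o['tool_rot'],o['width'])
a=np.radians(-4.25); ex=np.array([np.cos(a),np.sin(a)]); ey=np.array([-np.sin(a),np.cos(a)])
O=np.array([.5352,.1617])
p,d=snapshot('wrist'); P,u,v=world('wrist',d); X=(P[:,:2]-O)@ex*1000; Y=(P[:,:2]-O)@ey*1000; Z=P[:,2]*1000
def ext(n,m):
    print(n,m.sum(),[ (np.percentile(A[m],[1,50,99])).round(1) for A in(X,Y,Z)] if m.any() else '')
ext('body top',(abs(X)<25)&(abs(Y)<44)&(abs(Z-62)<8))
for s in (-25,-10,10,25): ext('  at y%d'%s,(abs(X)<25)&(abs(Y-s)<6)&(abs(Z-62)<8))
ext('stop',(abs(X)<45)&(Y>-100)&(Y<-60)&(abs(Z-60)<3))
ext('carr',(abs(X)<45)&(Y>30)&(Y<120)&(abs(Z-104)<5))
ext('knob',(Y<60)&(abs(X)<120)&(Y>-150)&(abs(Z-113)<4))
k=(Y<60)&(abs(X)<120)&(Y>-150)&(abs(Z-113)<4); print('knob world',np.median(P[k],0))
cv2.imwrite(sys.argv[1],p[:,:,::-1])
E
python3 look.py pics/w6.png
```

```text
[0.53661081 0.02731141 0.18563533] [3.14094788e+00 4.58038516e-04 1.49387359e+00] 0.060129546382022205
body top 3034 [array([-18. ,  -1.4,  15.1]), array([-42.8,   2.7,  43.2]), array([56.8, 64.5, 66.4])]
  at y-25 384 [array([-17.6,  -1.2,  15.2]), array([-30.3, -24.7, -19.2]), array([62.6, 64.5, 66.4])]
  at y-10 391 [array([-18.4,  -1.5,  15.2]), array([-15.5,  -9.7,  -4.6]), array([62.2, 64.4, 66.4])]
  at y10 423 [array([-17.8,  -1.3,  15.1]), array([ 4.1, 10.3, 15.9]), array([62.5, 64.4, 66.1])]
  at y25 436 [array([-18.2,  -1.2,  15. ]), array([19.2, 25.1, 30.8]), array([62.6, 64.4, 66.2])]
stop 1227 [array([-29.5,  -0.2,  28.9]), array([-87.2, -75. , -63.1]), array([57.5, 59.6, 61.4])]
carr 0 
knob 197 [array([47.4, 54.6, 62.1]), array([-131.8, -123.8, -117. ]), array([109.7, 112.5, 114.3])]
knob world [0.58051722 0.03385525 0.11247779]
```

View pics/w6.png

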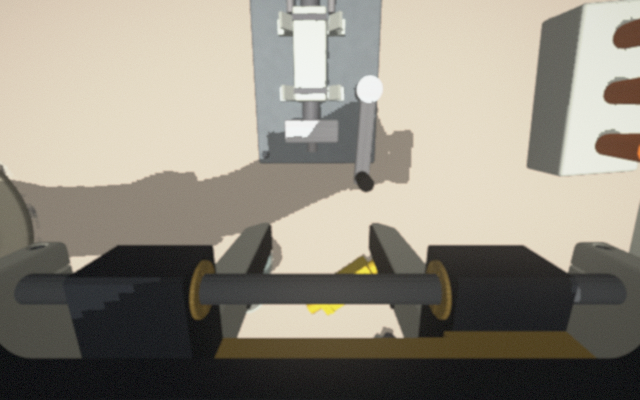

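The cartridge is seated: its top is level at 64.4 mm, the spigot touches the stop at (311,110), and it lies along the saddles. Now the bar: the knob is at about (0.581, 0.031). I'll cage it loosely with the fingers and follow the arc, after checking the joint margin.

>>> jog_arm(increments=[{"x":0.02,"y":0.002,"z":0,"turn":-2.5},{"x":0.025,"y":0.003,"z":0,"turn":0},{"x":0,"y":0,"z":-0.03,"turn":0},{"x":0,"y":0,"z":-0.02,"turn":0},{"x":0,"y":0,"z":0,"turn":0},{"x":0,"y":0,"z":0,"turn":0},{"x":0,"y":0,"z":0,"turn":0}])

```text
time: 16.35
position: [0.5821, 0.0357, 0.1358]
tool_rot: [3.141, -0.001, 1.456]
contact_force: [0.2, 0.1, 0.1]
width: 0.06
grasp_force: 0.0
```

Run:
```python
from h import *
o=sensors.get_obs(); print(o['q'],o['position'],o['tool_rot'])
al=np.radians(np.r_[6.8,np.linspace(6.8,96.3,15)[1:]]); w=np.c_[.5924-.092*np.sin(al),.1224-.092*np.cos(al)]
print(np.diff(w,axis=0).round(4).tolist(),np.degrees(al[1]-al[0]),w[0],w[-1])
```

```text
[ 0.10440212  0.5095441  -0.37697428  1.95862864  0.27451755  0.72193725
 -0.55144686] [0.58205709 0.03573751 0.13579107] [ 3.14103125e+00 -6.47210791e-04  1.45587781e+00]
[[-0.0101, 0.0018], [-0.0098, 0.0029], [-0.0095, 0.004], [-0.009, 0.005], [-0.0083, 0.006], [-0.0076, 0.0069], [-0.0068, 0.0077], [-0.0059, 0.0084], [-0.005, 0.009], [-0.0039, 0.0095], [-0.0028, 0.0099], [-0.0017, 0.0101], [-0.0006, 0.0102], [0.0006, 0.0102]] 6.392857142857143 [0.58150683 0.03104717] [0.50095559 0.13249556]
```

>>> jog_arm(increments=[{"x":0,"y":-0.004,"z":-0.02,"turn":0},{"x":0,"y":0,"z":-0.02,"turn":0},{"x":0,"y":0,"z":-0.02,"turn":0},{"x":0,"y":0,"z":-0.015,"turn":0},{"x":0,"y":0,"z":-0.008,"turn":0},{"x":0,"y":0,"z":0,"turn":0},{"x":0,"y":0,"z":0,"turn":0}])

```text
time: 16.93
position: [0.5823, 0.0307, 0.0528]
tool_rot: [3.141, -0.0, 1.454]
contact_force: [-0.3, -0.2, 0.0]
width: 0.0602
grasp_force: 0.0
```

>>> jog_arm(increments=[{"x":0,"y":0,"z":0,"turn":0},{"x":0,"y":0,"z":0,"turn":0},{"x":0,"y":0,"z":0,"turn":0},{"x":0,"y":0,"z":0,"turn":0},{"x":0,"y":0,"z":0,"turn":0},{"x":0,"y":0,"z":0,"turn":0},{"x":0,"y":0,"z":0,"turn":0}], grip=184, squeeze=5)

```text
time: 17.52
position: [0.5818, 0.0303, 0.0519]
tool_rot: [3.142, 0.0, 1.454]
contact_force: [0.6, 0.8, -0.1]
width: 0.026
grasp_force: 0.0
```

Now follow the arc (6.4° per step).

>>> jog_arm(increments=[{"x":-0.0101,"y":0.0018,"z":0,"turn":-6.4},{"x":-0.0098,"y":0.0029,"z":0,"turn":-6.4},{"x":-0.0095,"y":0.004,"z":0,"turn":-6.4},{"x":-0.009,"y":0.005,"z":0,"turn":-6.4},{"x":-0.0083,"y":0.006,"z":0,"turn":-6.4},{"x":0,"y":0,"z":0,"turn":0},{"x":0,"y":0,"z":0,"turn":0}])

```text
time: 18.1
position: [0.5351, 0.0504, 0.052]
tool_rot: [3.141, 0.0, 0.9]
contact_force: [-0.0, -0.6, 1.1]
width: 0.0256
grasp_force: 0.0
```

>>> jog_arm(increments=[{"x":-0.0076,"y":0.0069,"z":0,"turn":-6.4},{"x":-0.0068,"y":0.0077,"z":0,"turn":-6.4},{"x":-0.0059,"y":0.0084,"z":0,"turn":-6.4},{"x":-0.005,"y":0.009,"z":0,"turn":-6.4},{"x":-0.0039,"y":0.0095,"z":0,"turn":-6.4},{"x":-0.0028,"y":0.0099,"z":0,"turn":-6.4},{"x":0,"y":0,"z":0,"turn":0},{"x":0,"y":0,"z":0,"turn":0}])

```text
time: 18.77
position: [0.5036, 0.1015, 0.0518]
tool_rot: [3.141, -0.0, 0.232]
contact_force: [-0.6, 0.4, 0.8]
width: 0.0258
grasp_force: 0.0
```

>>> jog_arm(increments=[{"x":-0.0017,"y":0.0101,"z":0,"turn":-6.4},{"x":-0.0006,"y":0.0102,"z":0,"turn":-6.4},{"x":0,"y":0,"z":0,"turn":0},{"x":0,"y":0,"z":0,"turn":0}])

```text
time: 19.1
position: [0.5012, 0.1211, 0.0517]
tool_rot: [3.141, -0.0, 0.009]
contact_force: [0.3, 0.1, -0.1]
width: 0.0261
grasp_force: 0.0
```

>>> jog_arm(increments=[{"x":0,"y":0.005,"z":0,"turn":-4},{"x":0,"y":0.005,"z":0,"turn":0},{"x":0,"y":0,"z":0,"turn":0},{"x":0,"y":0,"z":0,"turn":0}])

```text
time: 19.43
position: [0.5009, 0.1314, 0.0518]
tool_rot: [3.142, -0.0, -0.063]
contact_force: [0.0, -0.2, 0.0]
width: 0.0257
grasp_force: 0.0
```

>>> jog_arm(increments=[{"x":0,"y":0.003,"z":0,"turn":0},{"x":0,"y":0,"z":0,"turn":0},{"x":0,"y":0,"z":0,"turn":0}])

```text
time: 19.68
position: [0.5009, 0.1345, 0.0518]
tool_rot: [3.141, -0.0, -0.067]
contact_force: [-0.6, -0.9, 0.8]
width: 0.0259
grasp_force: 0.4
```

>>> jog_arm(increments=[{"x":0,"y":0.002,"z":0,"turn":0},{"x":0,"y":0,"z":0,"turn":0},{"x":0,"y":0,"z":0,"turn":0}])

```text
time: 19.93
position: [0.5008, 0.1348, 0.0518]
tool_rot: [3.14, -0.0, -0.069]
contact_force: [0.5, -7.1, 1.2]
width: 0.0264
grasp_force: 3.6
```

>>> jog_arm(increments=[{"x":0,"y":-0.004,"z":0,"turn":0},{"x":0,"y":0,"z":0,"turn":0},{"x":0,"y":0,"z":0,"turn":0},{"x":0,"y":0,"z":0,"turn":0}], grip=100)

```text
time: 20.27
position: [0.5007, 0.1331, 0.0518]
tool_rot: [-3.141, 0.0, -0.067]
contact_force: [-0.6, 0.2, -0.4]
width: 0.048
grasp_force: 0.0
```

>>> jog_arm(increments=[{"x":0,"y":0,"z":0.03,"turn":0},{"x":0,"y":0,"z":0.04,"turn":0},{"x":0,"y":0,"z":0.04,"turn":0},{"x":-0.03,"y":0,"z":0.04,"turn":0},{"x":-0.03,"y":0,"z":0,"turn":0},{"x":-0.02,"y":0,"z":0,"turn":0},{"x":0,"y":0,"z":0,"turn":0},{"x":0,"y":0,"z":0,"turn":0},{"x":0,"y":0,"z":0,"turn":0}])

```text
time: 21.02
position: [0.4266, 0.1332, 0.1954]
tool_rot: [-3.141, -0.001, -0.067]
contact_force: [0.6, 0.2, -0.2]
width: 0.0563
grasp_force: 0.0
```

```bash
python3 look.py pics/w7.png
```

```text
[0.42655472 0.13315291 0.19536068] [-3.14108233e+00 -9.26650284e-04 -6.71841420e-02] 0.0563484541116135
body top 2142 [array([-17.7,  -1.1,  15.3]), array([-43.3,   8.9,  43.3]), array([62. , 64.2, 66. ])]
  at y-25 198 [array([-17.5,  -1. ,  15.3]), array([-24.9, -22.1, -19.3]), array([62.6, 64.2, 65.6])]
  at y-10 355 [array([-17.6,  -1. ,  15.3]), array([-16. ,  -9.7,  -4.1]), array([62.3, 64.2, 65.9])]
  at y10 360 [array([-17.7,  -1.1,  15.1]), array([ 4.2,  9.9, 15.7]), array([62.3, 64. , 65.9])]
  at y25 363 [array([-17.8,  -1.2,  15.1]), array([19.1, 25. , 30.9]), array([61.4, 64.2, 65.8])]
stop 1310 [array([-29.8,   0.9,  29.3]), array([-88.8, -76.4, -63.7]), array([57.4, 59.5, 61.2])]
carr 1431 [array([-27.7,   0.5,  26.8]), array([65.5, 75.4, 86.6]), array([ 99.5, 103.4, 105.4])]
knob 215 [array([-39.4, -32. , -24.7]), array([-41.7, -34.1, -27.3]), array([110.2, 112.6, 113.8])]
knob world [0.50080805 0.12998875 0.11259302]
```

View pics/w7.png

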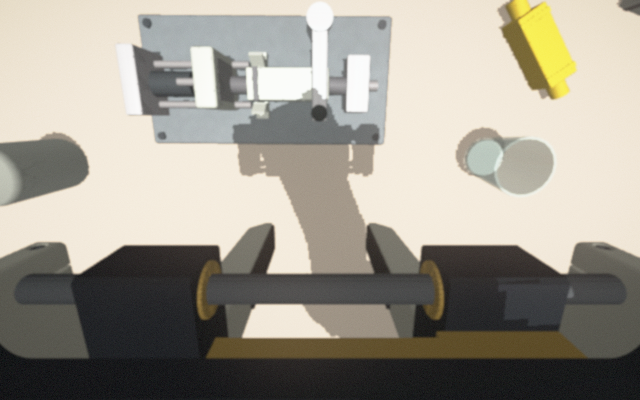

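The bar lies across the cartridge from pivot (320,17) to knob (320,113). The knob is at local (−32,−34), its end position. The carriage face is at 65.5 mm, so its travel is 20 mm, and the cartridge is level. The robot is clear, so I'm handing in.

```bash
python3 -c "
from bench import arm
print(arm.job_done())"
```

```text
the job is handed in; nothing more can be done
None
```

The long cartridge is seated level and clamped on the saddles, the bar is swung to its end over it, and the job was handed in at about 21 s; no verdict came back.

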